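# Shut the lip palette and stow it under the riser

### The arm

A 6-joint arm with a two-finger parallel gripper is mounted at the origin on the work surface. World frame = base frame: x ahead of the robot, y to its left, z up, the work surface at z = 0. Lengths are in mm, angles in rad, forces in N, time in s.
With the tool pointing down it reaches from about 250 to 800 mm from the base axis. Payload 8.5 kg.
Tool frame: the origin (TCP) lies midway between the tips of the shut fingers; the grasp point (between the pads) lies grasp_offset behind it (grasp_offset is the distance from the TCP to the grasp point, in mm); z points along the fingers, y is the line along which they close (so a half turn about z gives the same grasp; the last joint's range is limited). The gripper opens to 85 mm and grips with 20 to 120 N. Pads are 22 mm wide; open, the fingers measure 114 mm over their backs; the gripper's body (76 mm by 85 mm) begins 54 mm behind the grasp point. The pads swing forward as they close: fully open they stand 13 mm farther back than shut.
Start: joints at [1.239, 0.238, -0.013, 1.319, 0, 1.571], TCP at [171, 496.324, 231.276] pointing down, gripper open.
Joint ranges: [-2.66, 2.66], [-1.03, 1.9], [-1.14, 1.46], [-1.82, 2.27], [-1.45, 1.34], [-3.14, 3.14]. Speed limits (rad/s): [2.22, 2.22, 2.79, 3.14, 3.14, 3.14].

### API

Orientations are given as a rotation vector (axis times angle).
In Python, from station import get_obs, read_camera, camera_info, job_done, boxes_of, grasp_offset gives the robot as it stands.
- The arm moves only by the shell command python3 -m pendant 'ROWS'. ROWS is a JSON object of lists of equal length, an entry for each row: "delta_rot": the turn, a rotation vector about the world's x, y, z in units of 8 degrees (1.0 is 8 degrees), a list of three; "offset": the shift along the world's x, y, z in units of 30 mm (1.0 is 30 mm), a list of three; "jaw": the closure in counts, from 0 (fully open) to 255 (shut). In form: {"delta_rot": [[wx, wy, wz], ...], "offset": [[x, y, z], ...], "jaw": [jaw, ...]}. A call has 1 to 20 rows; each row is the pose to reach, as a shift and turn from the pose commanded when the call began; what a row does not reach only later rows make up. A row lasts 1/10 s, in which the tool goes at most 50 mm and 8.59 degrees, less where a joint would pass 70% of its speed; a pose out of reach is approached as far as the arm can. A call with a gripper value outside its range is refused whole. The fingers move at their own pace and stop on an object; the grip force is fixed at half the most. Time passes only in rows, so rows that repeat a pose let the fingers close. It gives the time, the measured TCP pose, the force, the opening and the grip force at its end, in the units of the state.
- get_obs(): the state, without advancing time (a new reading comes with each control period).
- read_camera(name): name is "scene" or "top" or "wrist"; returns (picture, depth): 400x640x3 uint8, red, green, blue; 400x640 float32, mm along the optical axis (not along the pixel's ray), 0 where there is no reading.
- camera_info(name): a dict with "fx", "fy", "cx", "cy" (pixels), "R" (3x3) and "t" (3): a world point X has camera coordinates R X + t; the wrist camera has in their place "hand_eye" (4x4, takes a point from camera to tool coordinates, whose origin is the TCP and whose axes are the flange's). Camera axes: x right, y down, z forward; pixel columns grow to the right and rows downward; lengths in mm; the calibration is good to about 2 mm. A picture is of the moment at which its call begins: read the wrist's pose just before it. camera_info takes no time and is no camera call.
- job_done(): hands the job in; it is judged then, once.
Trained networks look in the newest picture that a camera, given by its name, has taken for a name from the list of things; names that differ only in an ending like _2 or _b are one class to them, and where a whole thing is asked for, a point or a joint stands for the part that bears it (a point fixed in the world has none). Each returns a list of dicts, best first, with "confidence" (0 to 1); they miss things now and then, are a little off and sometimes report something else, mostly with a low value. They report only what shows in the picture. A call takes as long as a camera call. They do not tell look-alikes from the thing itself.
- boxes_of(query, camera): "at" ([x, y, z] in mm, in the coordinates of the camera as it stood for that picture, good to about 4 mm: the middle of the surface that is visible of it).
The state is a dict: "time": time; "joint_positions": joint angles; "qvel": joint speeds; "effort": joint torques, N m; "tcp_pos": TCP position; "ee_rot": TCP orientation; "ft_force": force on the tool from outside, world axes, zero at the start; "wrist_torque": the same for the moment, N m; "gripper_width": finger opening in mm; "finger_force": force on a finger pad.
Only numpy, scipy, OpenCV 4.12 (cv2) and the standard library are available. Lean on these libraries where they do the work, as an engineer would, in place of code of your own. Each camera call takes 0.05 s, during which the arm holds its last target. There are 200 camera calls.

### The job

The lip palette stands open in front of the clear two-step riser. With your fingertips, fold its lid fully shut, then push the palette flat along the counter into the low slot under the riser's front step until it sits squarely home against the back of the slot. Don't pick the palette up or tip it, and leave the riser's bottles and pots and the things around it where they stand.

Things in the scene. Friction and masses are not known exactly. Their poses are not given: they have to be found in the camera images.
- palette: Loose lip palette: black flat tray 90 mm deep (x) by 140 mm wide (y) by 12 mm high with 15 lip-colour pans, about 0.26 kg with its lid (mass varies); shut, it is 16 mm high. Origin: centre of its underside. Its +x points to the long edge with the lid hinge (far edge, towards the riser), -x to its front edge towards the robot, z up.
- palette_lid (a joint): Lid angle in rad: 0 shut flat on the tray, 1.57 upright, 1.75 to 2.05 at the start (leaning back towards the riser), stop at 2.15. A stiff hinge: the lid stays wherever it is left and must be brought all the way down; it takes about 0.3 to 0.6 N at its free edge. The hinge line runs along the palette's y, 44 mm ahead (+x) of the palette's origin and 12 mm above its underside.
- lid_edge (a point): Centre of the lid's free edge (clear 4 mm sheet in a black frame, 87 mm from hinge to this edge, 138 mm wide). Its z axis is the normal of the lid's outer face (up when shut).
- riser: Clear acrylic two-step display riser with black sides and edges, fixed to the counter. Origin: on the counter under the middle of its front step; -x is its open front (towards the robot), z up. Front step: x -46 to +46 mm, y +-87 mm, top at 28 mm; rear step: x 38 to 116 mm, top at 60 mm. The slot under the front step is 158 mm wide (side walls at y +-79 mm), 22 mm high and 84 mm deep.
- slot_mouth (a point): Centre of the slot's open front: 46 mm in front (-x) of the riser's origin, 11 mm above the counter; axes as the riser's.
- slot_back (a point): Centre of the face of the slot's back wall: 38 mm behind (+x) the riser's origin, 11 mm above the counter; axes as the riser's. The palette is home when its hinge edge meets this wall: its origin is then 45 mm in front of this point and its front edge still stands 6 mm out of the slot.
- cream_jar: White cream jar with black lid, 44 mm across, 34 mm high, standing on the riser's front step. Origin: centre of its underside. Leave alone.
- gloss_pot: Pink gloss pot with black lid, 33 mm across, 28 mm high, standing on the riser's front step. Origin: centre of its underside. Leave alone.
- foundation: Skin-coloured foundation bottle with black cap, 36 mm across, 98 mm high, standing on the riser's rear step. Origin: centre of its underside. Leave alone.
- toner: Pale bottle with black cap, 40 mm across, 90 mm high, standing on the riser's rear step. Origin: centre of its underside. Leave alone.
- lipstick: Upright lipstick, black with gold foot, 23 mm across, 62 mm high, on the counter to one side of the palette. Origin: centre of its underside. Leave alone.
- concealer: Upright concealer tube, skin-coloured with black foot, 23 mm across, 62 mm high, on the counter to one side of the palette. Origin: centre of its underside. Leave alone.
- compact: Round black powder compact with skin-coloured centre, 62 mm across, 16 mm high, lying on the counter beside the riser. Origin: centre of its underside. Leave alone.
- swab_pot: Clear pot of pink cotton swabs, 64 mm across, 70 mm high (swabs to 82 mm), on the counter beside the riser. Origin: centre of its underside. Leave alone.
There are look-alikes about, which are no part of the job. What is shaped like the riser but orange is not meant. What is shaped like the palette but orange is not meant.

How it is judged (in metres and radians):
On the way:
1. the lid is folded shut while the palette is still out in front of the riser (value of joint palette_lid below 0.07 rad and x of palette in the frame of riser below -0.06 m), for 0.2 s.
At the end, for the whole second after the job is handed in: The shut palette (lid within 0.07 rad) lies flat on the counter in the slot, its hinge edge within 6 mm of the slot's back wall and square to it within 0.07 rad (4 degrees), at rest (x of palette in the frame of riser between -0.013 and 0 m and y of palette in the frame of riser between -0.014 and 0.014 m and angle between the x axis of palette and the x axis of riser, either way round below 0.07 rad and angle between palette's own z axis and vertical below 0.04 rad and height (world z) of palette below 0.004 m and value of joint palette_lid below 0.07 rad and linear speed of palette below 0.01 m/s); the robot touches nothing.
It fails at once if the palette is picked up (its underside more than 10 mm off the counter) (height (world z) of palette above 0.01 m).
It fails at once if the palette is tipped by more than 7 degrees (angle between palette's own z axis and vertical above 0.122 rad).
It fails at once if a bottle, pot or other thing around the palette is moved by more than 20 mm (distance of any of cream_jar, gloss_pot, foundation, toner, lipstick, concealer, compact, swab_pot from where it was at the start of the episode above 0.02 m).
It also fails if it takes over 72 s, if anything falls off the work surface, if the arm or the gripper's body presses on something with over 40 N, if the wrist force passes 120 N, or if a joint passes its speed limit or range.

## Working session

There is one attempt and no reset: what is moved stays moved. The work goes in short steps, Python scripts to look and compute and a shell command to move; the robot and the scene stay as the last step left them, time stands still between calls to the robot, and variables do not carry over. Pictures are saved under pics/ and viewed, at most 10 in all, crops included, and the job is handed in when it is done.

```bash
mkdir -p pics; ls; cat > h.py <<'E'
import numpy as np, cv2
from station import *
def w(cam,p):
    c=camera_info(cam); return np.array(c["R"]).T@(np.array(p)-np.array(c["t"]))
def px(cam,u,v,d):
    c=camera_info(cam); return w(cam,[(u-c["cx"])*d/c["fx"],(v-c["cy"])*d/c["fy"],d])
def proj(cam,X):
    c=camera_info(cam); q=np.array(c["R"])@np.array(X)+np.array(c["t"]); return c["fx"]*q[0]/q[2]+c["cx"],c["fy"]*q[1]/q[2]+c["cy"]
E
python3 - <<'E'
from h import *
for c in("top","scene"):
    p,d=read_camera(c); cv2.imwrite(f"pics/{c}0.png",p[:,:,::-1]); np.save(f"{c}0.npy",d)
    for n in ("palette","riser","lid_edge","cream_jar","lipstick","concealer","compact","swab_pot"):
        for b in boxes_of(n,c): 
            X=w(c,b["at"]); print(c,n,round(b["confidence"],2),X.round(),np.round(proj(c,X)))
print(get_obs()["time"],get_obs()["tcp_pos"],get_obs()["ee_rot"],grasp_offset)
E
```

```text
pics
top palette 0.73 [503. -21.  16.] [316. 218.]
top palette 0.66 [418. 236.  20.] [237. 252.]
top palette 0.45 [686. -60.  43.] [323. 160.]
top riser 0.93 [684. -59.  40.] [323. 161.]
top riser 0.65 [ 322. -361.   34.] [432. 265.]
top riser 0.2 [649. -27.  58.] [314. 170.]
top lid_edge 0.96 [415. 238.  17.] [237. 253.]
top lid_edge 0.83 [539. -32.  58.] [319. 204.]
top cream_jar 0.65 [ 654. -108.   65.] [339. 166.]
top lipstick 0.58 [533. 157.  55.] [258. 211.]
top concealer 0.45 [ 495. -287.   44.] [401. 211.]
top compact 0.17 [687. -63.  39.] [324. 160.]
top swab_pot 0.64 [629. 123.  51.] [268. 181.]
scene palette 0.69 [517. -30.   9.] [323. 214.]
scene palette 0.6 [429. 227.  18.] [372. 161.]
scene riser 0.93 [736. -82.  42.] [361. 267.]
scene riser 0.74 [ 375. -368.   47.] [182. 229.]
scene lid_edge 0.93 [546. -31.  60.] [329. 207.]
scene lid_edge 0.76 [421. 232.  21.] [372. 159.]
scene cream_jar 0.78 [ 661. -113.   65.] [330. 247.]
scene lipstick 0.55 [545. 155.  38.] [381. 185.]
scene concealer 0.77 [ 503. -292.   34.] [233. 249.]
scene concealer 0.6 [ 648. -252.   18.] [279. 285.]
scene compact 0.63 [ 647. -250.   20.] [279. 283.]
scene compact 0.52 [516. -29.  13.] [323. 213.]
scene swab_pot 0.64 [518. -27.  13.] [324. 213.]
scene swab_pot 0.59 [639. 115.  58.] [394. 203.]
0.9 [170.99865676 496.32316232 231.27984055] [ 5.18813816e-01  3.09844578e+00 -1.28852862e-04] 18.700000000000003
```

View pics/top0.png

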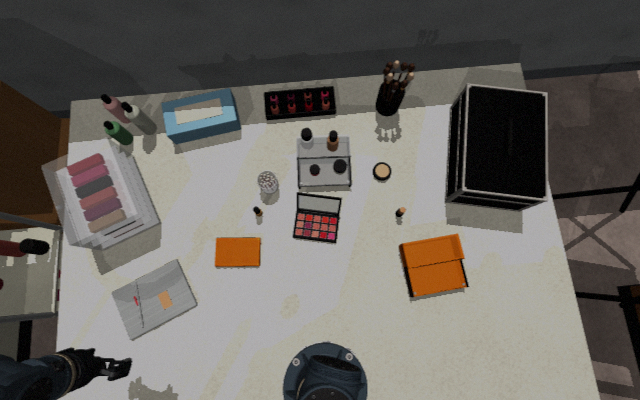

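View pics/scene0.png

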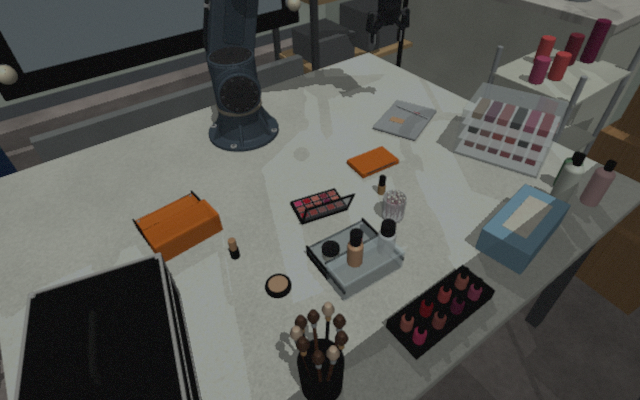

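The real palette is the black one with lip pans at top (317,218), and its look-alike is the orange one at (237,252). The real riser is the clear one at (324,163), and its look-alike is the orange one at (433,265). One close crop to check the choice.

```bash
python3 - <<'E'
from h import *
p=cv2.imread("pics/top0.png")[120:250,270:370]; cv2.imwrite("pics/crop.png",cv2.resize(p,None,fx=6,fy=4.6*1,interpolation=cv2.INTER_CUBIC) if 0 else cv2.resize(p,(460,598),interpolation=cv2.INTER_CUBIC))
c=camera_info("top"); print({k:np.round(c[k],3).tolist() for k in c}); 
w_=camera_info("wrist"); print(np.round(w_["hand_eye"],3).tolist(),w_["fx"])
E
```

```text
{'fx': 363.229, 'fy': 363.229, 'cx': 320.035, 'cy': 206.617, 'R': [[-0.092, -0.996, -0.002], [-0.972, 0.091, -0.216], [0.215, -0.018, -0.976]], 't': [13.789, 530.501, 1072.23]}
[[0.001, -0.955, -0.296, 74.736], [1.0, 0.001, 0.001, -0.433], [-0.001, -0.296, 0.955, -141.665], [0.0, 0.0, 0.0, 1.0]] 297.599829938619
```

View pics/crop.png

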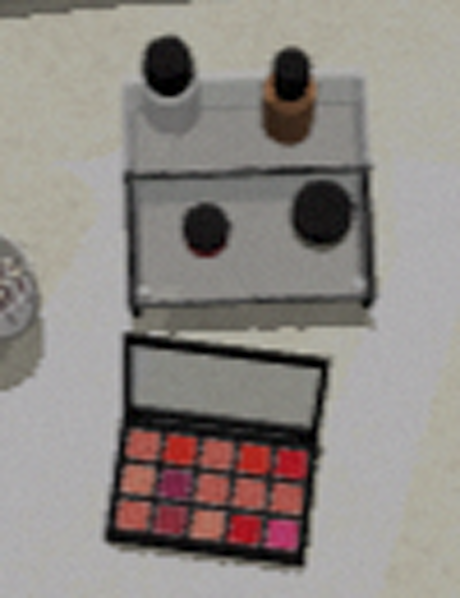

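The crop confirms it: the black palette with pans lies open (tray front edge at crop (107,542) to (303,562)). The clear riser with jars stands behind it (front edge at crop (135,307) to (372,302)). Next, a close wrist look.

```bash
python3 -m pendant '{"delta_rot":[[0,0,0.6],[0,0,1.2],[0,0,1.8],[0,0,2.37],[0,0,2.37],[0,0,2.37],[0,0,2.37],[0,0,2.37],[0,0,2.37],[0,0,2.37],[0,0,2.37],[0,0,2.37],[0,0,2.37],[0,0,2.37],[0,0,2.37],[0,0,2.37]],"offset":[[1,-1,0.5],[1.8,-2.2,1],[2.6,-3.4,1.5],[3.4,-4.6,2],[4.2,-5.8,2.3],[5,-7,2.3],[5.8,-8.2,2.3],[6.6,-9.4,2.3],[7.4,-10.6,2.3],[8.2,-11.8,2.3],[9,-13,2.3],[9.8,-14.2,2.3],[10.4,-15.4,2.3],[10.97,-16.5,2.3],[10.97,-17.4,2.3],[10.97,-17.4,2.3]],"jaw":[255,255,255,255,255,255,255,255,255,255,255,255,255,255,255,255]}'
cat >> h.py <<'E'
from scipy.spatial.transform import Rotation as Ro
def wrist():
    o=get_obs(); p,d=read_camera("wrist"); c=camera_info("wrist")
    T=np.eye(4); T[:3,:3]=Ro.from_rotvec(o["ee_rot"]).as_matrix(); T[:3,3]=o["tcp_pos"]
    return p,d,T@np.array(c["hand_eye"]),c
def ray(T,c,u,v,z):
    r=T[:3,:3]@np.array([(u-c["cx"])/c["fx"],(v-c["cy"])/c["fy"],1]); return T[:3,3]+r*(z-T[2,3])/r[2]
def pj(T,c,X):
    q=T[:3,:3].T@(np.array(X)-T[:3,3]); return c["fx"]*q[0]/q[2]+c["cx"],c["fy"]*q[1]/q[2]+c["cy"]
E
python3 - <<'E'
from h import *
p,d,T,c=wrist(); cv2.imwrite("pics/w1.png",p[:,:,::-1]); np.savez("w1.npz",d=d,T=T)
o=get_obs(); print(o["time"],o["tcp_pos"],o["ee_rot"],T[:3,3])
for n in ("palette","riser","lid_edge","cream_jar","gloss_pot","lipstick","concealer"):
    for b in boxes_of(n,"wrist"): print(n,b["confidence"],(T@np.append(b["at"],1))[:3].round())
E
```

```text
time: 2.5
tcp_pos: [500.4, -28.4, 299.9]
ee_rot: [-0.007, -3.141, 0.001]
ft_force: [-0.5, 0.1, -0.4]
gripper_width: -0.1
finger_force: 0.0
2.55 [500.1455614  -27.06662176 300.05015506] [-5.91358317e-03 -3.14112066e+00  7.76010659e-05] [425.54542815 -28.62246339 441.61439008]
palette 0.91 [418. 234.  16.]
palette 0.7 [510. -20.  11.]
riser 0.74 [625. -88.  30.]
riser 0.61 [ 352. -331.   59.]
lid_edge 0.87 [545. -29.  59.]
lid_edge 0.68 [417. 234.  15.]
cream_jar 0.97 [ 651. -113.   63.]
cream_jar 0.62 [ 640. -246.   13.]
lipstick 0.66 [538. 158.  42.]
lipstick 0.51 [732. -26. 105.]
concealer 0.84 [ 495. -277.   39.]
```

View pics/w1.png

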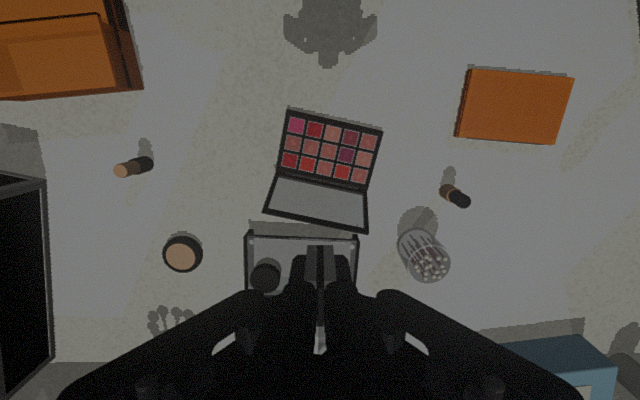

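```bash
python3 - <<'E'
from h import *
z=np.load("w1.npz"); T=z["T"];d=z["d"]; c=camera_info("wrist")
def R(u,v,zz):return ray(T,c,u,v,zz)[:2].round(1)
print("tray front",R(290,107,12),R(383,130,12),"hinge", R(275,177,14),R(367,191,14))
print("riser front",R(245,232,28),R(357,231,28),R(244,293,28))
def tp(u,v,zz):
    u=270+u/4.6;v=120+v/4.6
    ci=camera_info("top");Rm=np.array(ci["R"]);C=-Rm.T@np.array(ci["t"]);r=Rm.T@np.array([(u-ci["cx"])/ci["fx"],(v-ci["cy"])/ci["fy"],1]);return (C+r*(zz-C[2])/r[2])[:2].round(1)
print("top tray",tp(107,542,12),tp(303,562,12),"hinge",tp(128,415,12),tp(315,437,12))
print("top riser front",tp(133,303,28),tp(373,302,28),"mid back step",tp(128,175,60),tp(370,170,60))
# depth points on lid/tray/riser
def P(u,v):
    q=d[v,u];return (T@[(u-c["cx"])*q/c["fx"],(v-c["cy"])*q/c["fy"],q,1])[:3].round(1)
for uv in [(290,109),(335,119),(380,131),(268,210),(315,221),(365,229),(271,195),(369,200),(276,178),(247,233),(300,232),(353,232),(248,260)]: print(uv,P(*uv))
im=cv2.imread("pics/w1.png")[80:300,210:400]; cv2.imwrite("pics/w1c.png",cv2.convertScaleAbs(cv2.resize(im,None,fx=2.7,fy=2.7,interpolation=cv2.INTER_CUBIC),alpha=2))
E
```

```text
tray front [418.3 -69.6] [449.4  59.8] hinge [515.5 -94.6] [537.1  40.9]
riser front [ 596.3 -141.4] [595.2  26.3] [ 701.6 -151.1]
top tray [446.3  57.9] [419.9 -75.6] hinge [534.4  36.3] [506.5 -92.9]
top riser front [610.9  25.7] [ 596.  -142.5] mid back step [694.2  20.7] [ 682.2 -147.4]
(290, 109) [420.8 -71.   -1.2]
(335, 119) [434.6  -7.1  -1.2]
(380, 131) [450.8  56.   10.4]
(268, 210) [542.2 -94.1  87.2]
(315, 221) [555.5 -35.2  91.6]
(365, 229) [568.6  28.8  86.2]
(271, 195) [529.9 -93.8  61.1]
(369, 200) [555.9  47.3  -2.6]
(276, 178) [514.5 -91.4  26. ]
(247, 233) [ 601.3 -140.6   19.9]
(300, 232) [ 6.082e+02 -6.110e+01 -3.000e-01]
(353, 232) [608.7  23.8  -0.7]
(248, 260) [ 643.1 -140.5   27.6]
```

View pics/w1c.png

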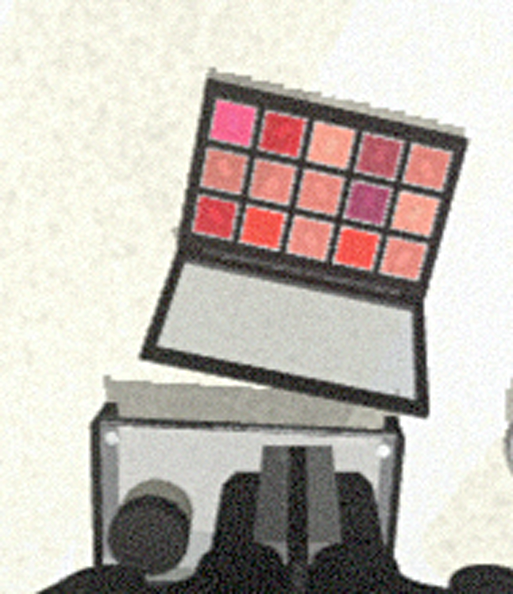

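```bash
python3 -m pendant '{"delta_rot":[[0,0,-0.7],[0,0,-1.44],[0,0,-1.44],[0,0,-1.44],[0,0,-1.44],[0,0,-1.44],[0,0,-1.44],[0,0,-1.44],[0,0,-1.44]],"offset":[[1.2,-0.2,-1],[2.4,-0.4,-2],[3,-0.44,-3.4],[3,-0.44,-4.6],[3,-0.44,-5.6],[3,-0.44,-6.6],[3,-0.44,-7.2],[3,-0.44,-7.6],[3,-0.44,-7.6]],"jaw":[255,255,255,255,255,255,255,255,255]}'
python3 - <<'E'
from h import *
p,d=read_camera("scene"); p2,d2=read_camera("top")
a=cv2.resize(p[150:310,230:450],None,fx=1.8,fy=1.8); b=cv2.resize(p2[120:250,240:370],None,fx=2.2,fy=2.2)
h=max(a.shape[0],b.shape[0]); f=lambda m:np.vstack([m,np.zeros((h-m.shape[0],m.shape[1],3),np.uint8)])
cv2.imwrite("pics/b1.png",np.hstack([f(a),f(b)])[:,:,::-1])
E
```

```text
time: 3.8
tcp_pos: [589.2, -38.4, 71.0]
ee_rot: [-0.315, -3.123, 0.0]
ft_force: [1.4, 0.4, 0.7]
gripper_width: -0.2
finger_force: 0.0
```

View pics/b1.png

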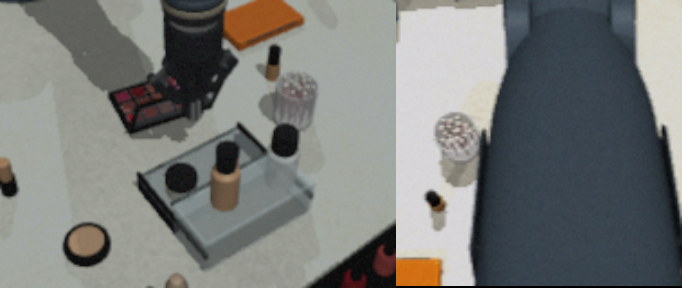

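```bash
python3 -m pendant '{"delta_rot":[[0,0,0],[0,0,0],[0,0,0],[0,0,0],[0,0,0],[0,0,0],[0,0,0],[0,0,0],[0,0,0],[0,0,0],[0,0,0],[0,0,0],[0,0,0],[0,0,0],[0,0,0],[0,0,0],[0,0,0],[0,0,0]],"offset":[[-0.4,0.08,0.02],[-0.8,0.16,0.04],[-1.2,0.24,0.08],[-1.5,0.3,0.1],[-1.8,0.36,0.12],[-2.1,0.42,0.14],[-2.35,0.47,0.15],[-2.58,0.52,0.16],[-2.9,0.59,0.1],[-3.15,0.64,0.04],[-3.4,0.69,-0.04],[-3.62,0.73,-0.22],[-3.83,0.77,-0.42],[-4.03,0.82,-0.63],[-4.13,0.84,-0.83],[-4.22,0.86,-1.03],[-4.31,0.87,-1.23],[-4.31,0.87,-1.23]],"jaw":[255,255,255,255,255,255,255,255,255,255,255,255,255,255,255,255,255,255]}'
python3 - <<'E'
from h import *
p,d=read_camera("scene");p2,d2,T,c=wrist()
a=cv2.resize(p[150:310,230:450],None,fx=1.8,fy=1.8);b=cv2.resize(p2[100:340,200:440],None,fx=1.2,fy=1.2)
cv2.imwrite("pics/b2.png",np.hstack([a,b])[:,:,::-1])
E
```

```text
time: 5.7
tcp_pos: [459.9, -12.8, 34.5]
ee_rot: [-0.317, -3.124, 0.0]
ft_force: [-1.4, 0.2, 0.5]
gripper_width: 0.1
finger_force: 0.0
```

View pics/b2.png

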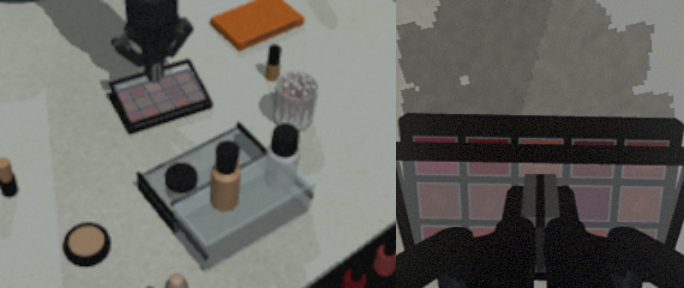

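The lid is nearly shut, with its edge just above the tray's front edge. Next I press it down.

```bash
python3 -m pendant '{"delta_rot":[[0,0,0],[0,0,0],[0,0,0],[0,0,0],[0,0,0],[0,0,0],[0,0,0]],"offset":[[-0.05,0.01,-0.2],[-0.1,0.02,-0.4],[-0.1,0.02,-0.55],[-0.1,0.02,-0.62],[-0.1,0.02,-0.66],[-0.1,0.02,-0.7],[-0.1,0.02,-0.7]],"jaw":[255,255,255,255,255,255,255]}'
```

```text
time: 6.5
tcp_pos: [457.5, -12.1, 15.5]
ee_rot: [0.317, 3.126, -0.0]
ft_force: [-7.3, 0.5, 22.4]
gripper_width: -0.1
finger_force: 11.0
```

```bash
python3 -m pendant '{"delta_rot":[[0,0,0],[0,0,0],[0,0,0.4],[0,0,0.88],[0,0,0.88],[0,0,0.88],[0,0,0.88],[0,0,0.88],[0,0,0.88],[0,0,0.88]],"offset":[[0,0,0.7],[0,0,2],[0.2,0,3.4],[0.4,0,4.8],[0.75,0,6.2],[0.75,0,7.6],[0.75,0,9],[0.75,0,9.5],[0.75,0,9.5],[0.75,0,9.5]],"jaw":[255,255,200,100,0,0,0,0,0,0]}'
python3 - <<'E'
from h import *
p,d,T,c=wrist(); np.savez("w2.npz",d=d,T=T,p=p); print(get_obs()["tcp_pos"],T[:3,3])
cv2.imwrite("pics/w2.png",cv2.convertScaleAbs(cv2.resize(p[80:300,200:460],None,fx=2.7,fy=2.7,interpolation=cv2.INTER_CUBIC),alpha=1.8)[:,:,::-1])
E
```

```text
time: 7.5
tcp_pos: [480.2, -12.2, 298.8]
ee_rot: [-0.124, -3.139, 0.0]
ft_force: [-0.6, -0.9, -0.7]
gripper_width: 85.4
finger_force: 0.0
[479.8919131  -12.1770153  298.26912174] [405.59685285  -6.81348932 440.52551307]
```

View pics/w2.png

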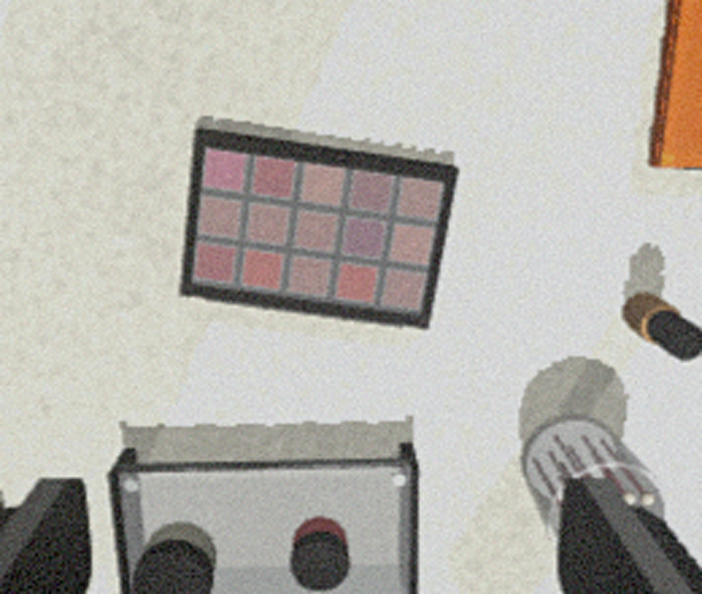

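The palette is shut, with crop corners (200,130), (457,168), (182,294) and (428,327). The riser's front edge runs from crop (112,468) to (416,460).

```bash
python3 - <<'E'
from h import *
z=np.load("w2.npz"); T=z["T"]; c=camera_info("wrist")
def R(u,v,zz):return ray(T,c,200+u/2.7,80+v/2.7,zz)[:2]
f=[R(199,129,16),R(457,167,16)]; h=[R(182,295,16),R(428,328,16)]; r=[R(110,470,28),R(417,461,28)]
for n,q in(("f",f),("h",h),("r",r)):
    e=q[1]-q[0]; print(n,np.round(q,1).tolist(),"len",np.linalg.norm(e).round(1),"yaw",np.degrees(np.arctan2(-e[0],e[1])).round(1))
C=sum(f+h)/4; e=r[1]-r[0]; y=e/np.linalg.norm(e); x=np.array([y[1],-y[0]]); O=(r[0]+r[1])/2+46*x
print("palette",C,"riser",O,"pal in riser",(C-O)@x,(C-O)@y)
E
```

```text
f [[421.0, -71.8], [450.5, 59.4]] len 134.5 yaw -12.7
h [[507.3, -91.9], [536.5, 40.9]] len 136.0 yaw -12.4
r [[602.7, -143.4], [610.7, 30.3]] len 173.9 yaw -2.6
palette [478.83475247 -15.83711404] riser [652.67540302 -58.69007294] pal in riser -175.62905497494643 34.80492666777502
```

Side push next, at the +y edge near its front, to shift the palette about 35 mm in -y and square it.

```bash
python3 -m pendant '{"delta_rot":[[0,0,0.12],[0,0,0.12],[0,0,0.12],[0,0,0.12],[0,0,0.12],[0,0,0.12],[0,0,0.12],[0,0,0.12],[0,0,0.12],[0,0,0.12],[0,0,0.12]],"offset":[[0.2,1.3,-0.5],[0.42,2.5,-1.5],[0.42,3.27,-2.9],[0.42,3.27,-4.3],[0.42,3.27,-5.7],[0.42,3.27,-7.1],[0.42,3.27,-8.3],[0.42,3.27,-9.2],[0.42,3.27,-9.6],[0.42,3.27,-9.78],[0.42,3.27,-9.78]],"jaw":[255,255,255,255,255,255,255,255,255,255,255]}' && python3 -m pendant '{"delta_rot":[[0,0,0],[0,0,0],[0,0,0],[0,0,0],[0,0,0],[0,0,0],[0,0,0],[0,0,0],[0,0,0],[0,0,0],[0,0,0],[0,0,0]],"offset":[[0,-0.2,0],[0,-0.4,0],[0,-0.55,0],[0,-0.7,0],[-0.01,-0.85,0],[-0.02,-1,0],[-0.03,-1.15,0],[-0.04,-1.3,0],[-0.05,-1.45,0],[-0.06,-1.58,0],[-0.06,-1.65,0],[-0.06,-1.65,0]],"jaw":[255,255,255,255,255,255,255,255,255,255,255,255]}'
```

```text
time: 8.65
tcp_pos: [491.7, 85.7, 4.8]
ee_rot: [-0.098, -3.137, 0.001]
ft_force: [0.4, -0.5, -0.8]
gripper_width: 0.1
finger_force: 0.0
time: 9.85
tcp_pos: [491.1, 36.1, 6.0]
ee_rot: [0.099, 3.14, -0.001]
ft_force: [-0.2, 1.3, 1.7]
gripper_width: -0.0
finger_force: 0.8
```

```bash
python3 -m pendant '{"delta_rot":[[0,0,0],[0,0,0],[0,0,0],[0,0,0],[0,0,0],[0,0,0],[0,0,0],[0,0,0],[0,0,0],[0,0,0],[0,0,0],[0,0,0]],"offset":[[0,0.5,0],[0,0.5,1],[0,0.5,2.4],[0,0.3,3.8],[0,-0.5,5.2],[0,-1.5,6.6],[0,-2.5,8],[-0.3,-2.6,9.2],[-0.37,-2.6,9.8],[-0.37,-2.6,9.8],[-0.37,-2.6,9.8],[-0.37,-2.6,9.8]],"jaw":[255,255,255,200,100,0,0,0,0,0,0,0]}'
python3 - <<'E'
from h import *
p,d,T,c=wrist(); np.savez("w3.npz",d=d,T=T,p=p)
cv2.imwrite("pics/w3.png",cv2.convertScaleAbs(cv2.resize(p[80:300,200:460],None,fx=2.7,fy=2.7,interpolation=cv2.INTER_CUBIC),alpha=1.8)[:,:,::-1])
E
```

```text
time: 11.05
tcp_pos: [479.5, -41.4, 298.6]
ee_rot: [-0.097, -3.138, 0.0]
ft_force: [0.2, -0.8, 0.6]
gripper_width: 85.8
finger_force: 0.0
```

View pics/w3.png

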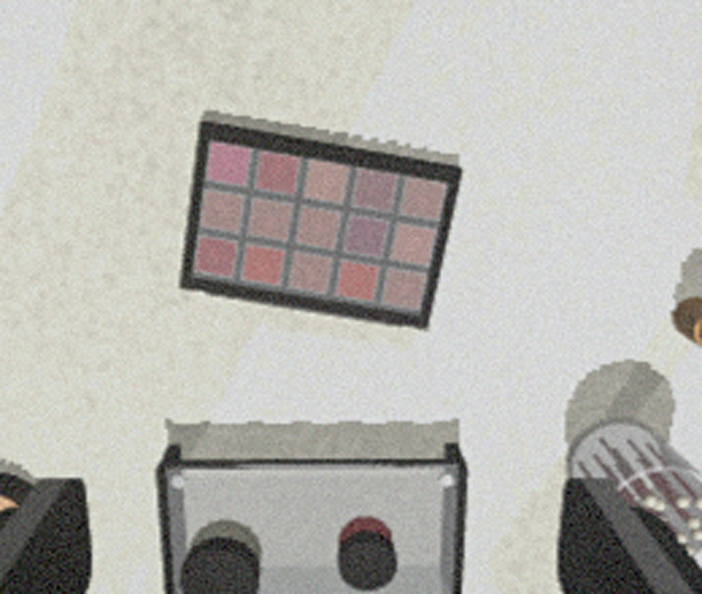

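The palette shifted in -y but still has about the same yaw. Corners are (203,122), (462,170), (181,288) and (427,327), and the riser edge runs (158,466) to (466,462).

```bash
cat > m.py <<'E'
from h import *
def meas(fn,f,h,r,x0=200,y0=80,k=2.7):
    T=np.load(fn)["T"]; c=camera_info("wrist")
    R=lambda p,zz:ray(T,c,x0+p[0]/k,y0+p[1]/k,zz)[:2]
    f=[R(p,16) for p in f];h=[R(p,16) for p in h];r=[R(p,28) for p in r]
    for n,q in(("f",f),("h",h),("r",r)):
        e=q[1]-q[0]; print(n,np.round(q,1).tolist(),"len",np.linalg.norm(e).round(1),"yaw",np.degrees(np.arctan2(-e[0],e[1])).round(1))
    C=sum(f+h)/4; e=r[1]-r[0]; y=e/np.linalg.norm(e); x=np.array([y[1],-y[0]]); O=(r[0]+r[1])/2+46*x
    print("palette",C.round(1),"riser",O.round(1),"pal in riser",((C-O)@x).round(1),((C-O)@y).round(1))
E
python3 -c "
from m import *
meas('w3.npz',[(203,122),(462,170)],[(181,289),(427,328)],[(158,467),(466,462)])"
```

```text
f [[417.4, -99.7], [449.6, 32.1]] len 135.7 yaw -13.7
h [[503.9, -120.8], [534.2, 12.0]] len 136.2 yaw -12.8
r [[603.2, -143.1], [610.8, 30.7]] len 174.0 yaw -2.5
palette [476.3 -44.1] riser [652.9 -58.2] pal in riser -177.1 6.4
```

```bash
python3 -m pendant '{"delta_rot":[[0,-0.6,0],[0,-1.2,0],[0,-1.9,0],[0,-1.9,0],[0,-1.9,0],[0,-1.9,0],[0,-1.9,0],[0,-1.9,0],[0,-1.9,0],[0,-1.9,0],[0,-1.9,0],[0,-1.9,0]],"offset":[[-1.2,0,-0.5],[-2.4,0,-1.2],[-2.9,-0.08,-2.6],[-2.9,-0.08,-4],[-2.9,-0.08,-5.4],[-2.9,-0.08,-6.8],[-2.9,-0.08,-8.2],[-2.9,-0.08,-9.2],[-2.9,-0.08,-9.8],[-2.9,-0.08,-10.1],[-2.9,-0.08,-10.2],[-2.9,-0.08,-10.2]],"jaw":[0,0,0,0,0,0,0,0,0,0,0,0]}'
```

```text
time: 12.3
tcp_pos: [392.2, -43.8, -6.7]
ee_rot: [0.089, 2.877, 0.012]
ft_force: [-0.2, -1.2, 0.2]
gripper_width: 85.5
finger_force: 0.0
```

```bash
python3 -m pendant '{"delta_rot":[[0,0,0],[0,0,0],[0,0,0],[0,0,0],[0,0,0],[0,0,0],[0,0,0],[0,0,0],[0,0,0],[0,0,0],[0,0,0],[0,0,0],[0,0,0],[0,0,0]],"offset":[[0.2,-0.01,0],[0.4,-0.02,0],[0.6,-0.03,0],[0.8,-0.04,0],[1,-0.05,0],[1.2,-0.06,0],[1.4,-0.07,0],[1.6,-0.08,0],[1.8,-0.09,0],[2,-0.1,0],[2.2,-0.12,0],[2.4,-0.13,0],[2.6,-0.14,0],[2.6,-0.14,0]],"jaw":[0,0,0,0,0,0,0,0,0,0,0,0,0,0]}'
python3 - <<'E'
from h import *
p,d,T,c=wrist(); np.savez("w4.npz",d=d,T=T,p=p)
cv2.imwrite("pics/w4.png",cv2.convertScaleAbs(cv2.resize(p,None,fx=1.25,fy=1.25),alpha=1.8)[:,:,::-1])
E
```

```text
time: 13.7
tcp_pos: [472.4, -48.3, -5.8]
ee_rot: [0.089, 2.874, 0.012]
ft_force: [-0.7, -0.4, -0.2]
gripper_width: 85.0
finger_force: 0.0
```

View pics/w4.png

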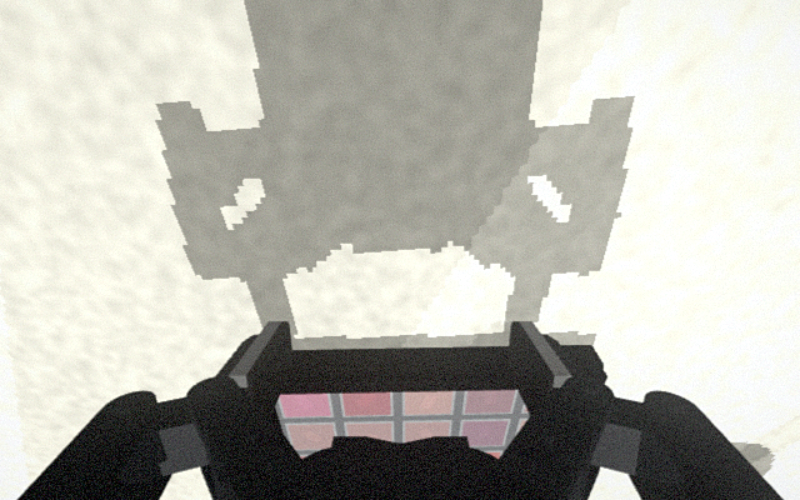

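The palette's front edge now lies flush against both fingertips, parallel to them (row ~350). I've used my 10 pictures, so from here I measure numerically, checking the code against the earlier stored image first.

```bash
cat > seg.py <<'E'
from h import *
c=camera_info("wrist")
def pal(p,T,guess):
    u,v=map(int,pj(T,c,[*guess,16])); 
    m=(p.max(2)<45).astype(np.uint8); m=cv2.morphologyEx(m,cv2.MORPH_OPEN,np.ones((2,2)))
    # fill holes (pans)
    cs,_=cv2.findContours(m,cv2.RETR_EXTERNAL,cv2.CHAIN_APPROX_NONE)
    for k in sorted(cs,key=cv2.contourArea,reverse=True)[:8]:
        if cv2.pointPolygonTest(k,(u,v),False)>0:
            W=np.array([ray(T,c,a+.0,b+.0,16)[:2] for a,b in k[:,0]],np.float32)
            (cx,cy),s,a=cv2.minAreaRect(W); b=cv2.boxPoints(((cx,cy),s,a))
            e=[b[1]-b[0],b[2]-b[1]]; e=max(e,key=np.linalg.norm); 
            print("pal",cx,cy,s,"yaw",np.degrees(np.arctan(-e[0]/e[1])))
def counts(p,T,guess):
    u,v=map(int,pj(T,c,[*guess,16])); print(u,v,p[v-40:v+40:6,u].max(1),p[v,u-60:u+60:6].max(1))
E
python3 -c "
from seg import *
z=np.load('w3.npz'); counts(z['p'],z['T'],(476,-44)); pal(z['p'],z['T'],(476,-44))
z=np.load('w2.npz'); pal(z['p'],z['T'],(479,-16))"
```

```text
318 164 [117  81  42  99  95  80  94  92  60  95  90  49 100 117] [119 114  38  82  92  86  89  93  89  89  98  90  80  83  79  94  98  76
  59 122]
pal 476.5492858886719 -43.58680725097656 (136.0548553466797, 88.90965270996094) yaw -13.416724
pal 479.4125061035156 -15.469001770019531 (135.9868927001953, 89.00102996826172) yaw -12.707661
```

```bash
python3 -m pendant '{"delta_rot":[[0,0,0],[0,0.5,0],[0,1.2,0],[0,1.9,0],[0,1.9,0],[0,1.9,0],[0,1.9,0],[0,1.9,0],[0,1.9,0],[0,1.9,0],[0,1.9,0],[0,1.9,0]],"offset":[[-0.6,0.04,0],[-0.8,0.04,1],[-0.8,0.04,2.4],[-0.6,0,3.8],[-0.2,0,5.2],[0.2,0,6.6],[0.6,0,8],[0.9,0,9.2],[0.9,0,10.2],[0.9,0,10.2],[0.9,0,10.2],[0.9,0,10.2]],"jaw":[0,0,0,0,0,0,0,0,0,0,0,0]}'
python3 - <<'E'
from seg import *
p,d,T,c=wrist(); np.savez("w5.npz",d=d,T=T,p=p); counts(p,T,(525,-48)); pal(p,T,(525,-48))
for b in boxes_of("palette","wrist"): print(b["confidence"],(T@np.append(b["at"],1))[:3].round())
E
```

```text
time: 14.95
tcp_pos: [497.4, -48.1, 298.9]
ee_rot: [-0.098, -3.138, -0.0]
ft_force: [1.0, -0.2, -0.9]
gripper_width: 85.9
finger_force: 0.0
321 185 [118  84  33  94  90  63  91  89  74  95  91  14 113 120] [120 117 119 104  87  91  91  87  98  94  91  94  85  79  82  79  92  98
  87 121]
pal 524.5589599609375 -38.352638244628906 (135.79653930664062, 89.40766906738281) yaw -2.7521377
0.88 [524. -37.  15.]
0.71 [417. 230.  17.]
```

```bash
python3 -m pendant '{"delta_rot":[[0,0,0],[0,0,0],[0,0,0],[0,0,0],[0,0,0],[0,0,0],[0,0,0],[0,0,0],[0,0,0],[0,0,0],[0,0,0],[0,0,0]],"offset":[[0.3,1.3,-0.5],[0.6,2.5,-1.5],[0.93,3.6,-2.9],[0.93,3.6,-4.3],[0.93,3.6,-5.7],[0.93,3.6,-7.1],[0.93,3.6,-8.3],[0.93,3.6,-9.2],[0.93,3.6,-9.6],[0.93,3.6,-9.8],[0.93,3.6,-9.8],[0.93,3.6,-9.8]],"jaw":[255,255,255,255,255,255,255,255,255,255,255,255]}' && python3 -m pendant '{"delta_rot":[[0,0,0],[0,0,0],[0,0,0],[0,0,0],[0,0,0],[0,0,0],[0,0,0],[0,0,0],[0,0,0],[0,0,0]],"offset":[[0,-0.15,0],[0,-0.3,0],[0,-0.45,0],[0,-0.6,0],[0,-0.7,0],[0,-0.8,0],[0,-0.9,0],[0,-1,0],[0,-1.08,0],[0,-1.08,0]],"jaw":[255,255,255,255,255,255,255,255,255,255]}' && python3 -m pendant '{"delta_rot":[[0,0,0],[0,0,0],[0,0,0],[0,0,0],[0,0,0],[0,0,0],[0,0,0],[0,0,0],[0,0,0],[0,0,0],[0,0,0]],"offset":[[0,0.5,0],[0,0.5,1],[0,0.5,2.4],[0,0.3,3.8],[0,-0.5,5.2],[0,-1.5,6.6],[0,-2.5,8],[-0.5,-2.6,9.2],[-0.9,-2.6,9.8],[-0.9,-2.6,9.8],[-0.9,-2.6,9.8]],"jaw":[255,255,255,200,100,0,0,0,0,0,0]}'
python3 - <<'E'
from seg import *
p,d,T,c=wrist(); np.savez("w6.npz",d=d,T=T,p=p); pal(p,T,(525,-50))
# riser front black edge: lowest dark row per column near z=28 front line
for y in (-120,-100,-80,-60,-40,-20,0,10):
    u,v=pj(T,c,[607+.045*(y+57),y,28]); u=int(round(u)); col=p[int(v)-14:int(v)+14,u].max(1).astype(int)
    k=int(v)-14+np.argmin(np.convolve(col,[1,1],'valid'))+.5; print(y,col.min(),ray(T,c,u,k,28)[:2].round(1))
E
```

```text
time: 16.25
tcp_pos: [526.8, 59.9, 7.0]
ee_rot: [0.098, 3.138, 0.0]
ft_force: [-0.0, -0.2, 0.2]
gripper_width: -0.1
finger_force: 0.0
time: 17.25
tcp_pos: [526.0, 27.1, 6.0]
ee_rot: [0.098, 3.14, -0.0]
ft_force: [0.5, 1.6, 2.8]
gripper_width: -0.0
finger_force: 0.9
time: 18.35
tcp_pos: [499.0, -50.0, 299.5]
ee_rot: [0.097, 3.14, -0.0]
ft_force: [0.9, 0.1, 0.0]
gripper_width: 85.6
finger_force: 0.0
pal 523.5040893554688 -53.40674591064453 (136.13323974609375, 88.39771270751953) yaw -3.500641
-120 40 [ 601.9 -119.8]
-100 37 [ 603.1 -100.3]
-80 41 [604.4 -79.2]
-60 31 [603.9 -59.5]
-40 46 [605.1 -40. ]
-20 44 [606.3 -20.5]
0 42 [6.076e+02 6.000e-01]
10 39 [608.2   9.6]
```

```bash
python3 -m pendant '{"delta_rot":[[0,-0.6,0.08],[0,-1.2,0.08],[0,-1.9,0.08],[0,-1.9,0.08],[0,-1.9,0.08],[0,-1.9,0.08],[0,-1.9,0.08],[0,-1.9,0.08],[0,-1.9,0.08],[0,-1.9,0.08],[0,-1.9,0.08],[0,-1.9,0.08]],"offset":[[-0.8,0,-0.5],[-1.8,0,-1.2],[-1.8,-0.06,-2.6],[-1.8,-0.06,-4],[-1.8,-0.06,-5.4],[-1.8,-0.06,-6.8],[-1.8,-0.06,-8.2],[-1.7,-0.06,-9.2],[-1.6,-0.06,-9.8],[-1.5,-0.06,-10.1],[-1.43,-0.06,-10.2],[-1.43,-0.06,-10.2]],"jaw":[0,0,0,0,0,0,0,0,0,0,0,0]}' && python3 -m pendant '{"delta_rot":[[0,0,0],[0,0,0],[0,0,0],[0,0,0],[0,0,0],[0,0,0],[0,0,0],[0,0,0],[0,0,0],[0,0,0],[0,0,0],[0,0,0],[0,0,0],[0,0,0],[0,0,0],[0,0,0],[0,0,0],[0,0,0]],"offset":[[0.2,-0.01,0],[0.4,-0.02,0],[0.6,-0.03,0],[0.8,-0.04,0],[1.05,-0.05,0],[1.3,-0.06,0],[1.55,-0.08,0],[1.8,-0.09,0],[2.05,-0.1,0],[2.3,-0.11,0],[2.55,-0.12,0],[2.8,-0.14,0],[3.05,-0.15,0],[3.3,-0.16,0],[3.55,-0.17,0],[3.8,-0.18,0],[4,-0.2,0],[4,-0.2,0]],"jaw":[0,0,0,0,0,0,0,0,0,0,0,0,0,0,0,0,0,0]}'
```

```text
time: 19.6
tcp_pos: [456.2, -52.2, -6.2]
ee_rot: [0.073, 2.876, 0.012]
ft_force: [-0.4, 0.5, -0.7]
gripper_width: 85.3
finger_force: 0.0
time: 21.4
tcp_pos: [577.4, -58.5, -5.4]
ee_rot: [0.073, 2.874, 0.012]
ft_force: [0.2, -0.3, 0.7]
gripper_width: 85.1
finger_force: 0.0
```

```bash
python3 -m pendant '{"delta_rot":[[0,0,0],[0,0,0],[0,0,0],[0,0,0],[0,0,0]],"offset":[[0.13,-0.01,0],[0.26,-0.01,0],[0.39,-0.02,0],[0.5,-0.02,0],[0.5,-0.02,0]],"jaw":[0,0,0,0,0]}' && python3 -m pendant '{"delta_rot":[[0,0,0],[0,0,0],[0,0,0]],"offset":[[0.04,0,0],[0.07,0,0],[0.07,0,0]],"jaw":[0,0,0]}'
```

```text
time: 21.9
tcp_pos: [591.8, -59.0, -5.9]
ee_rot: [0.073, 2.875, 0.012]
ft_force: [-0.3, -0.8, 0.8]
gripper_width: 85.3
finger_force: 0.3
time: 22.2
tcp_pos: [592.6, -58.9, -6.2]
ee_rot: [0.074, 2.876, 0.012]
ft_force: [-3.8, 1.1, 3.2]
gripper_width: 85.5
finger_force: 2.5
```

```bash
python3 -m pendant '{"delta_rot":[[0,0,0],[0,0,0],[0,0,0]],"offset":[[0.03,0,0],[0.05,0,0],[0.05,0,0]],"jaw":[0,0,0]}'
```

```text
time: 22.5
tcp_pos: [592.9, -58.9, -6.4]
ee_rot: [0.074, 2.878, 0.012]
ft_force: [-10.3, 1.0, 8.7]
gripper_width: 85.6
finger_force: 6.1
```

Force rose to 10 N at the predicted position, so it is home against the wall. Back off and check.

```bash
python3 -m pendant '{"delta_rot":[[0,0,0],[0,0,0],[0,0,0],[0,0.6,0],[0,1.2,0],[0,1.9,0],[0,1.9,0],[0,1.9,0],[0,1.9,0],[0,1.9,0],[0,1.9,0],[0,1.9,0]],"offset":[[-0.5,0,0],[-1.2,0,0],[-1.8,0,0.5],[-2.4,0,1.6],[-3.2,0,3],[-3.2,0,4.4],[-3.2,0,5.8],[-3.2,0,7.2],[-3.2,0,8.6],[-3.2,0,10.2],[-3.2,0,10.2],[-3.2,0,10.2]],"jaw":[0,0,0,0,0,0,0,0,0,0,0,0]}'
python3 - <<'E'
from seg import *
p,d,T,c=wrist(); np.savez("w7.npz",d=d,T=T,p=p)
for y in (-128,-110,-90,-70,-50,-30,-10,0):
    x0=598+.049*(y+57); o=[]
    for x in np.arange(x0-14,x0+20,2):
        u,v=pj(T,c,[x,y,16]); o.append(int(cv2.remap(p.max(2),np.float32([[u]]),np.float32([[v]]),1)[0,0]))
    print(y,round(x0-14),o)
for n in("palette","cream_jar","gloss_pot"):
    for b in boxes_of(n,"wrist")[:2]: print(n,b["confidence"],(T@np.append(b["at"],1))[:3].round())
u,v=map(round,pj(T,c,[610,-58,16])); 
for row in p[v-8:v+8,:].max(2): print(''.join('#' if a<55 else '.' for a in row[u-70:u+70]))
E
```

```text
time: 23.7
tcp_pos: [499.6, -59.1, 301.0]
ee_rot: [0.08, 3.137, 0.002]
ft_force: [0.6, 0.2, -0.9]
gripper_width: 85.6
finger_force: 0.0
-128 581 [113, 87, 78, 78, 81, 76, 70, 75, 70, 66, 66, 65, 48, 33, 38, 67, 89]
-110 581 [114, 114, 84, 87, 87, 48, 26, 26, 32, 27, 29, 28, 37, 48, 51, 88, 109]
-90 582 [115, 90, 85, 89, 88, 50, 31, 32, 36, 33, 29, 38, 46, 43, 60, 81, 95]
-70 583 [118, 114, 86, 85, 83, 50, 27, 30, 26, 21, 19, 33, 39, 38, 55, 81, 96]
-50 584 [117, 114, 87, 90, 78, 39, 32, 25, 31, 24, 33, 38, 51, 39, 44, 75, 100]
-30 585 [116, 91, 87, 85, 75, 41, 31, 30, 28, 30, 32, 38, 60, 43, 63, 85, 96]
-10 586 [118, 116, 88, 91, 71, 40, 26, 26, 28, 23, 32, 40, 68, 32, 57, 85, 101]
0 587 [116, 93, 84, 91, 70, 31, 29, 29, 33, 29, 32, 38, 63, 41, 62, 86, 100]
palette 0.84 [604. -57.  12.]
cream_jar 0.67 [ 652. -114.   61.]
gloss_pot 0.98 [651. -29.  56.]
..........................########################################################################################..........................
.........................#####################################################################
[... 1320 characters left out ...]
..........####.#..........................................................................................................###...........
..............###............................................................................................................#####..........
..............###.............................................................................................................###...........
..............###.............................................................................................................###...........
..............###............................................................................................................####...........
```

The palette's front edge is at x≈600, as predicted for home. It is square to within about 0.5° and centred between the side walls, and the pots haven't moved.

```bash
python3 -c "
from station import *
print(job_done())"
```

```text
the job is handed in; nothing more can be done
None
```

I folded the lid shut in front of the riser and pushed the palette into the slot until it met the back wall, where my last measurement showed it square and centred, with the jar and pot on the front step unmoved. The job was handed in at about 24 s; no verdict came back.

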